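Park the shaker tin in its footed stand

ROBOT

A 6-joint arm with a two-finger parallel gripper is mounted at the origin on the work surface. World frame = base frame: x ahead of the robot, y to its left, z up, the work surface at z = 0. Lengths are in m, angles in degrees, forces in N, time in s.
With the tool pointing down it reaches from about 0.4 to 0.825 m from the base axis. Payload 7 kg.
Tool frame: the origin (TCP) lies at the very end of the fingers, on their centre line; the grasp point (between the pads) lies tcp_to_grasp behind it (tcp_to_grasp is the distance from the TCP to the grasp point, in m); x points along the fingers, y is the direction in which the jaws open and shut, and the axes are right-handed (so a half turn about x gives the same grasp; the last joint's range is limited). The gripper opens to 88 mm and grips with 3 to 60 N. Pads are 19 mm wide; open, the fingers measure 130 mm over their backs; the gripper's body (78 mm by 193 mm) begins 47 mm behind the grasp point.
Start: joints at [-53.795, 20.546, 0.682, 0, -70.136, -16.507], TCP at [0.227, -0.635, 0.227] pointing down, gripper open.
Joint ranges: [-176.03, 176.03], [-82.01, 121.73], [-58.28, 71.71], [-173.87, 95.51], [-174.79, -0.11], [-173.66, 173.66]. Speed limits (degrees/s): [136.94, 136.94, 172.46, 180, 180, 180].

INTERFACE

Orientations are given as [roll, pitch, yaw] about the fixed x, y, z axes, in that order (R = Rz(yaw) Ry(pitch) Rx(roll)).
In Python, from plant import * gives the robot as it stands. The module is installed in compiled form; this text tells all that it offers.
- The arm moves only by the shell command python3 -m pendant 'ROWS'. ROWS is JSON, a list of rows, each an object with "claw": the finger opening in mm, from 0 to 87.6; "linear": the shift along the tool's x, y, z in mm, a list of three; "twist": the turn about the tool's x in rad. In form: [{"claw": claw, "linear": [tx, ty, tz], "twist": twist}, ...]. A call has exactly 10 rows; each row shifts and turns the commanded pose from where the row before left it, along the tool's axes as they then stand; what a row does not reach is not made up. A row lasts 1/12 s, in which the tool goes at most 41.7 mm and 7.16 degrees, less where a joint would pass 70% of its speed; a pose out of reach is approached as far as the arm can. A call with a gripper value outside its range is refused whole. The fingers move at their own pace and stop on an object; the grip force is fixed at half the most. Time passes only in rows, so rows that do not move let the fingers close, or fill a call up. It gives the time, the measured TCP pose, the force and the opening at its end, in the units of the state.
- get_obs(): the state, without advancing time (a new reading comes with each control period).
- snapshot(name): name is "scene" or "side" or "wrist"; returns (picture, depth): 384x512x3 uint8, red, green, blue; 384x512 float32, m along the optical axis (not along the pixel's ray), 0 where there is no reading.
- camera_params(name): a dict with "fx", "fy", "cx", "cy" (pixels), "rvec" (rotation vector, rad) and "tvec" (3), from world to camera coordinates, as OpenCV has them. Camera axes: x right, y down, z forward; pixel columns grow to the right and rows downward; lengths in m; the calibration is good to about 2 mm. A picture is of the moment at which its call begins: read the wrist's pose just before it. camera_params takes no time and is no camera call; for the wrist camera it gives the pose at the moment of the call.
- close_job(): hands the job in, once; it reports no verdict.
Trained networks look in the newest picture that a camera, given by its name, has taken for a name from the list of things; names that differ only in an ending like _2 or _b are one class to them, and where a whole thing is asked for, a point or a joint stands for the part that bears it (a point fixed in the world has none). Each returns a list of dicts, best first, with "confidence" (0 to 1); they miss things now and then, are a little off and sometimes report something else, mostly with a low value. They report only what shows in the picture. A call takes as long as a camera call. They do not tell look-alikes from the thing itself.
- boxes_of(camera, target): "xy" ([column, row] in pixels, amid what is visible of it).
The state is a dict: "clock": time; "joint_pos": joint angles; "qvel": joint speeds; "tau": joint torques, N m; "tool_pos": TCP position; "orientation": TCP orientation; "force": force on the tool from outside, world axes, zero at the start; "moment": the same for the moment, N m; "opening": finger opening in m.
Only numpy, scipy, OpenCV 4.12 (cv2) and the standard library are available. Lean on these libraries where they do the work, as an engineer would, in place of code of your own. Each camera call takes 0.05 s, during which the arm holds its last target. There are 200 camera calls.

TASK

The four-footed steel stand on the wooden tray has been left crooked, with feet up on the two rails, and it rocks: turn it until all four feet are down on the tray between the rails and it stands level. Then gently lower the tapered steel shaker tin upright into the stand's cup, as deep as it goes under its own weight, without forcing or dropping it (the tapers jam), and let go. Leave everything else where it is.

Things in the scene. Friction and masses are not known exactly. Their poses are not given: they have to be found in the camera images.
- tray_floor (a point): Fixed wooden tray, 160 mm (its x) by 126 mm (its y), 12 mm thick, on the counter. The point is the centre of its upper face, which is the floor between the rails (12 mm above the counter). Two straight rails, each 22 mm wide and 5 mm high, run along its x, their inner edges at y = +41 and -41 mm. x and y lie level, z up. The squared stand has 5 mm of play each side.
- stand_mid (a point): Loose four-footed steel stand, 0.4 kg, 80 mm high: a round tapered cup with a straight collar of 62 mm outer diameter over its top 20 mm, to grip from above. Point on its axis, 40 mm above the soles; z up its axis. Feet 8 mm across, 45 mm from the axis on the diagonals of its x and y (63.6 mm apart): it fits between the rails when square to them. It starts leaning a little.
- stand_mouth (a point): The centre of the mouth of the stand's cup, on its axis, 80 mm above the soles. Inside, the cup is 50 mm across here and tapers to 32 mm at its floor, 56 mm lower.
- tin_mid (a point): Loose tapered steel shaker tin, 0.15 kg, upright, open end up on the counter: 100 mm high, 35 mm across at the bottom, widening evenly to 60 mm at 78 mm up, then a straight collar of 60 mm to the rim, to grip from above. Point on its axis, 50 mm above its bottom; z up its axis. In the stand it rests on the taper with this point 42 to 50 mm above stand_mid, by how it is turned.
- jigger_mid (a point): Bystander: double-cone steel jigger, 75 mm high, 40 mm across, standing on the counter. The point is half-way up.
- dish_mid (a point): Bystander: white ceramic olive dish, 84 mm across, 32 mm high. The point is half-way up.
- tumbler_mid (a point): Bystander: plain drinking glass, 72 mm across, 85 mm high. The point is half-way up.
- decanter_mid (a point): Bystander: crystal decanter with its stopper, 104 mm across, 200 mm high. The point is half-way up.
- wine_a_mid (a point): Bystander: stemmed wine glass, 66 mm across, 160 mm high, on a 50 mm high glass shelf at the far edge. The point is half-way up.
- wine_b_mid (a point): Bystander: the second such wine glass on the same shelf. The point is half-way up.
There are look-alikes about, which are no part of the job. What is shaped like the part that bears tin_mid but green is not meant.

How it is judged:
By the outcome, as a careful person would: the job done as asked, in the order asked, and still so for the second after the job is handed in, with the robot touching nothing.
It also fails if it takes over 61 s, if anything falls off the work surface, if the arm or the gripper's body presses on something with over 40 N, if the wrist force passes 120 N, or if a joint passes its speed limit or range.

## Working session

There is one attempt and no reset: what is moved stays moved. The work goes in short steps, Python scripts to look and compute and a shell command to move; the robot and the scene stay as the last step left them, time stands still between calls to the robot, and variables do not carry over. Pictures are saved under pics/ and viewed, about 8 in all and at most 12, crops included, and the job is handed in when it is done.

```bash
mkdir -p pics; cat > h.py <<'E'
from plant import *
import numpy as np, cv2
from scipy.spatial.transform import Rotation as R
def cam(n):
    p=camera_params(n); M=R.from_rotvec(np.ravel(p["rvec"])).as_matrix(); return p,M,np.ravel(p["tvec"])
def cloud(n,d):
    p,M,t=cam(n); v,u=np.mgrid[:384,:512]
    c=np.stack([(u-p["cx"])/p["fx"]*d,(v-p["cy"])/p["fy"]*d,d],-1)
    w=(c-t)@M; w[d==0]=np.nan; return w
def save(f,im): cv2.imwrite(f,im[:,:,::-1])
E
python3 - <<'E'
from h import *
print(get_obs())
ims=[]
for n in ["scene","side"]:
    im,d=snapshot(n); np.savez(n+".npz",im=im,d=d,w=cloud(n,d)); save(f"pics/{n}0.png",im)
    w=cloud(n,d)
    for t in ["stand_mid","stand_mouth","tray_floor","tin_mid","jigger_mid","dish_mid","tumbler_mid","decanter_mid","wine_a_mid"]:
        for b in boxes_of(n,t)[:3]:
            u,v=np.round(b["xy"]).astype(int); print(n,t,u,v,round(b["confidence"],2),w[v,u].round(3))
E
```

```text
{'clock': 0.0, 'joint_pos': array([-5.37933240e+01,  2.05906608e+01,  6.35068920e-01, -1.97971014e-02,
       -7.01365989e+01, -1.65070508e+01]), 'qvel': array([ 0.03124044, -0.01439383, -0.03041295,  0.00255728,  0.04186239,
        0.02611445]), 'tau': array([ 1.57056500e-03, -5.82719922e+01,  2.93049037e+01,  6.99721187e+00,
        6.69759684e-03, -1.57079594e-04]), 'tool_pos': array([ 0.22734846, -0.63504803,  0.22564229]), 'orientation': array([ 95.09551843,  89.90594893, 114.78840205]), 'force': array([-0.41065048,  0.64857539,  0.00940219]), 'moment': array([-0.03182533, -0.05036507,  0.03483814]), 'opening': 0.08753698914328996}
scene stand_mid 143 202 0.69 [ 0.548 -0.157  0.098]
scene stand_mouth 141 202 0.91 [ 0.545 -0.162  0.096]
scene stand_mouth 341 215 0.71 [0.721 0.293 0.097]
scene tray_floor 147 224 0.87 [ 0.566 -0.168  0.021]
scene tray_floor 194 153 0.51 [ 0.385 -0.004  0.037]
scene tin_mid 249 169 0.93 [0.491 0.13  0.047]
scene tin_mid 248 207 0.71 [0.604 0.094 0.041]
scene jigger_mid 197 153 0.71 [0.386 0.005 0.035]
scene dish_mid 212 250 0.62 [ 0.677 -0.023  0.004]
scene tumbler_mid 337 125 0.92 [0.398 0.443 0.031]
scene decanter_mid 341 213 0.67 [0.718 0.294 0.102]
scene wine_a_mid 190 274 0.93 [ 0.801 -0.077  0.207]
side stand_mid 349 158 0.87 [ 0.526 -0.181  0.06 ]
side stand_mouth 349 160 0.59 [ 0.505 -0.14   0.096]
side tray_floor 334 177 0.81 [ 0.533 -0.138  0.012]
side tin_mid 271 228 0.57 [0.53  0.118 0.036]
side jigger_mid 354 236 0.69 [0.372 0.015 0.059]
side dish_mid 264 167 0.74 [ 0.698 -0.033  0.008]
side tumbler_mid 196 359 0.83 [0.439 0.427 0.003]
side decanter_mid 160 232 0.64 [0.667 0.324 0.094]
side wine_a_mid 258 105 0.95 [ 0.751 -0.062  0.176]
```

View pics/scene0.png

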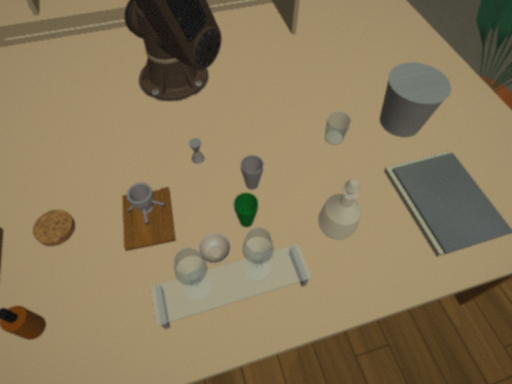

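View pics/side0.png

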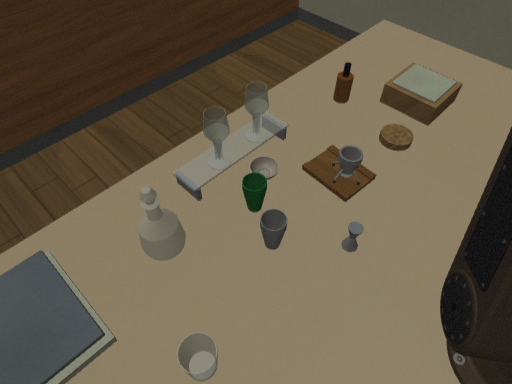

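The steel tin is at scene (251,168) and side (273,228). Its green look-alike is at scene (246,209) and side (255,192), and I'm excluding it. The stand is at scene (140,200) and side (349,160), with the tray under it.

```bash
python3 - <<'E'
from h import *
from scipy.optimize import least_squares
def fit(P,r):
    f=lambda p: np.hypot(P[:,0]-p[0],P[:,1]-p[1])-r
    s=least_squares(f,P[:,:2].mean(0),loss='soft_l1',f_scale=.002); return s.x.round(4),len(P),np.abs(s.fun).mean().round(4)
for n in ["scene","side"]:
    z=np.load(n+".npz"); w=z["w"]; im=z["im"].astype(int)
    green=im[...,1]>im[...,0]+25
    for c,nm,lo,hi,r in [((.5,.125),"tin",.08,.1,.03),((.535,-.16),"stand",.072,.105,.031)]:
        m=(np.hypot(w[...,0]-c[0],w[...,1]-c[1])<.06)&(w[...,2]>lo)&(w[...,2]<hi)&~green
        print(n,nm,fit(w[m],r), w[m].mean(0).round(3), w[m][:,2].max().round(3))
    m=(np.hypot(w[...,0]-.55,w[...,1]+.16)<.14)&(w[...,2]>.006)&(w[...,2]<.025)&(im[...,0]-im[...,2]>25)&(im[...,0]<175)
    q=cv2.minAreaRect((w[m][:,:2]*1000).astype(np.float32)); print(n,"tray",q,m.sum())
o=get_obs(); T=R.from_euler('xyz',o["orientation"],degrees=True).as_matrix(); print(T.round(3))
p,M,t=cam("wrist"); C=-M.T@t; print(C, (T.T@(C-o["tool_pos"])).round(4), (M@T).round(3), p["fx"]); print(tcp_to_grasp)
E
```

```text
scene tin (array([0.5154, 0.1295]), 204, np.float64(0.0016)) [0.515 0.13  0.091] 0.1
scene stand (array([ 0.5202, -0.1624]), 387, np.float64(0.004)) [ 0.517 -0.164  0.09 ] 0.1
scene tray ((540.4832763671875, -165.45509338378906), (126.61572265625, 162.83175659179688), 85.7752685546875) 2181
side tin (array([0.5136, 0.1316]), 305, np.float64(0.0015)) [0.513 0.132 0.091] 0.1
side stand (array([ 0.5153, -0.1595]), 385, np.float64(0.0039)) [ 0.516 -0.162  0.089] 0.1
side tray ((538.9926147460938, -163.68478393554688), (129.6488037109375, 161.50941467285156), 86.39613342285156) 1632
[[ 0.    -0.337  0.941]
 [ 0.     0.941  0.337]
 [-1.    -0.     0.   ]]
[ 0.15176216 -0.66179539  0.38547183] [-0.1589  0.0008 -0.0802] [[-0.001  1.     0.002]
 [-0.294 -0.002  0.956]
 [ 0.956  0.001  0.294]] 295.8703055404107
0.0188
```

```bash
python3 -m pendant '[{"claw":87,"linear":[0,24.8,31],"twist":0},{"claw":87,"linear":[0,24.8,31],"twist":0},{"claw":87,"linear":[0,24.8,31],"twist":0},{"claw":87,"linear":[0,24.8,31],"twist":0},{"claw":87,"linear":[0,24.8,31],"twist":0},{"claw":87,"linear":[0,24.8,31],"twist":0},{"claw":87,"linear":[0,24.8,31],"twist":0},{"claw":87,"linear":[0,24.8,31],"twist":0},{"claw":87,"linear":[0,24.8,31],"twist":0},{"claw":87,"linear":[0,24.8,31],"twist":0}]'
```

```text
clock: 1.83
tool_pos: [0.4364, -0.2958, 0.227]
orientation: [-37.6, 90.0, -17.9]
force: [1.7, 0.2, 0.6]
opening: 0.0871
```

```bash
python3 -m pendant '[{"claw":87,"linear":[0,24.8,30],"twist":0},{"claw":87,"linear":[0,24.8,30],"twist":0},{"claw":87,"linear":[0,24.8,30],"twist":0},{"claw":87,"linear":[0,24.8,30],"twist":0},{"claw":87,"linear":[0,0,0],"twist":0},{"claw":87,"linear":[0,0,0],"twist":0},{"claw":87,"linear":[0,0,0],"twist":0},{"claw":87,"linear":[0,0,0],"twist":0},{"claw":87,"linear":[0,0,0],"twist":0},{"claw":87,"linear":[0,0,0],"twist":0}]'
cat > look.py <<'E'
import sys
from h import *
o=get_obs(); im,d=snapshot("wrist"); w=cloud("wrist",d); k=sys.argv[1]
np.savez(f"w{k}.npz",im=im,d=d,w=w); save(f"pics/w{k}.png",im)
T=R.from_euler('xyz',o["orientation"],degrees=True).as_matrix()
print(o["clock"],o["tool_pos"].round(4),T.round(3).tolist(),o["joint_pos"].round(1),o["force"].round(1))
E
python3 look.py 1
```

```text
clock: 2.67
tool_pos: [0.5148, -0.1646, 0.2267]
orientation: [-57.8, 90.0, -38.2]
force: [0.4, -0.3, -0.3]
opening: 0.0872
2.6667 [ 0.5148 -0.1646  0.2267] [[0.0, -0.336, 0.942], [-0.0, 0.942, 0.336], [-1.0, -0.0, 0.0]] [  3.1   7.9 -16.3   0.  -65.8 -73.4] [ 0.4 -0.3 -0.3]
```

View pics/w1.png

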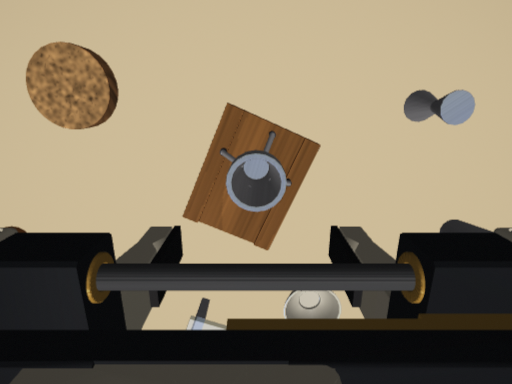

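The wrist view shows the stand's rim centred at (257,182). Three feet are visible at (223,153), (271,136) and (289,183), and the tray runs diagonally. The green look-alike isn't in the way.

```bash
python3 - <<'E'
from h import *
from scipy.optimize import least_squares
z=np.load("w1.npz"); w=z["w"]; im=z["im"].astype(int)
for u,v in [(223,153),(271,136),(289,183)]:
    a=w[v-2:v+3,u-2:u+3].reshape(-1,3); print((u,v),np.nanmedian(a,0).round(4),w[v,u].round(4))
m=(np.hypot(w[...,0]-.518,w[...,1]+.162)<.05)&(w[...,2]>.08)
P=w[m]; A=np.c_[P[:,:2],np.ones(len(P))]
top=P
s=least_squares(lambda p:np.clip(np.hypot(P[:,0]-p[0],P[:,1]-p[1])-.0275,-9,9),P[:,:2].mean(0),loss='soft_l1',f_scale=.002)
k=np.linalg.lstsq(A,P[:,2],rcond=None)[0]; print("rim",s.x.round(4),len(P),P[:,2].min(),P[:,2].max(),"slope",k.round(3))
ww=(im[...,0]-im[...,2]>25)&(im[...,0]<150)&(np.hypot(w[...,0]-.54,w[...,1]+.164)<.12)&(w[...,2]>.005)&(w[...,2]<.03)
q=cv2.minAreaRect((w[ww][:,:2]*1000).astype(np.float32)); print(q)
# top-down height map of tray region in rotated frame
c=np.array(q[0])/1000; 
for lo,hi in [(.0145,.019)]:
    mm=ww&(w[...,2]>lo)&(w[...,2]<hi); a=w[mm][:,:2]
    for sgn in (1,-1):
        b=a[(sgn*(a[:,1]-c[1])>.02)&(abs(a[:,0]-c[0])<.07)]; f=np.polyfit(b[:,0],b[:,1],1); print("rail",sgn,len(b),np.degrees(np.arctan(f[0])),np.polyval(f,c[0]))
save("pics/crop1.png",cv2.resize(z["im"][90:260,175:330],None,fx=3.5,fy=3.5,interpolation=cv2.INTER_CUBIC))
E
```

```text
(223, 153) [ 0.5102 -0.2061  0.0317] [ 0.5102 -0.2061  0.0337]
(271, 136) [ 0.4724 -0.1588  0.0326] [ 0.4722 -0.1588  0.0324]
(289, 183) [ 0.5192 -0.1169  0.0302] [ 0.5192 -0.1174  0.031 ]
rim [ 0.5099 -0.1645] 34317 0.0800044071941262 0.3422101469514125 slope [-3.133 -1.127  1.663]
((537.7169189453125, -164.19700622558594), (126.01392364501953, 159.9718780517578), 85.83182525634766)
rail 1 1537 -4.229163932256031 -0.1117123933877395
rail -1 1780 -3.9812992626865276 -0.21624645487131947
```

View pics/crop1.png

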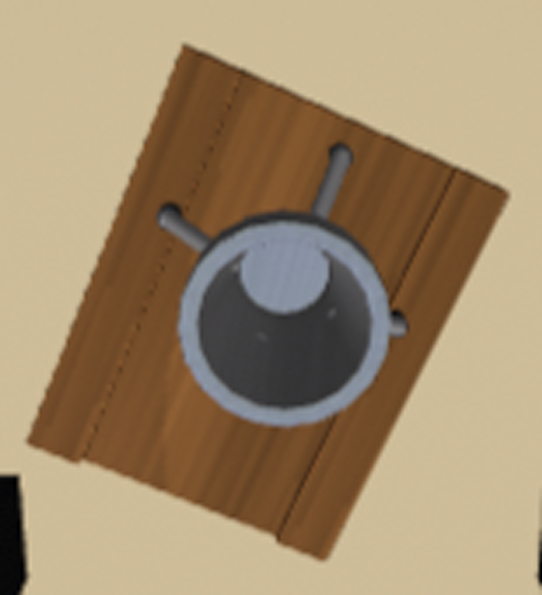

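```bash
python3 - <<'E'
from h import *
from scipy.optimize import least_squares
z=np.load("w1.npz"); w=z["w"]
v,u=np.mgrid[:384,:512]
m=(np.hypot(u-257,v-182)<38)&(w[...,2]>.085)&(w[...,2]<.11)
P=w[m]; A=np.c_[P[:,:2]-P[:,:2].mean(0),np.ones(len(P))]
k=np.linalg.lstsq(A,P[:,2],rcond=None)[0]; print(len(P),k,P[:,2].min(),P[:,2].max())
r=P[abs(A@k-P[:,2])<.003]; r=r if len(r)>50 else P
c,rad=cv2.minEnclosingCircle((r[:,:2]*1000).astype(np.float32)); print(c,rad, r.mean(0).round(4),len(r))
E
```

```text
1407 [-0.02089396 -0.0045768   0.09536633] 0.08500150885215657 0.09939755300050059
(514.6888427734375, -162.7879638671875) 30.926321029663086 [ 0.5131 -0.1633  0.0968] 1000
```

```bash
python3 -m pendant '[{"claw":87,"linear":[0,0,0],"twist":-0.1225},{"claw":87,"linear":[0,0,0],"twist":-0.1225},{"claw":87,"linear":[0,0,0],"twist":-0.1225},{"claw":87,"linear":[0,0,0],"twist":-0.1225},{"claw":87,"linear":[0,0,0],"twist":-0.1225},{"claw":87,"linear":[0,0,0],"twist":-0.1225},{"claw":87,"linear":[0,0,0],"twist":-0.1225},{"claw":87,"linear":[0,0,0],"twist":-0.1225},{"claw":87,"linear":[0,0,0],"twist":-0.1225},{"claw":87,"linear":[0,0,0],"twist":-0.1225}]'; python3 -c "
from h import *
o=get_obs();print(o['tool_pos'],R.from_euler('xyz',o['orientation'],degrees=True).as_matrix().round(3),o['joint_pos'].round(1))"
```

```text
clock: 3.55
tool_pos: [0.515, -0.1643, 0.2266]
orientation: [-92.3, 90.0, -2.1]
force: [0.1, -0.0, 0.4]
opening: 0.0867
[ 0.51501812 -0.16428159  0.22663675] [[ 0.    -1.    -0.003]
 [-0.    -0.003  1.   ]
 [-1.    -0.    -0.   ]] [  3.1   7.9 -16.3   0.  -65.8  -2.9]
```

```bash
python3 -m pendant '[{"claw":87,"linear":[30,0,1.5],"twist":0},{"claw":87,"linear":[35,0,0],"twist":0},{"claw":87,"linear":[35,0,0],"twist":0},{"claw":87,"linear":[25,0,0],"twist":0},{"claw":87,"linear":[16,0,0],"twist":0},{"claw":87,"linear":[10,0,0],"twist":0},{"claw":87,"linear":[5,0,0],"twist":0},{"claw":87,"linear":[0,0,0],"twist":0},{"claw":70,"linear":[0,0,0],"twist":0},{"claw":66,"linear":[0,0,0],"twist":0}]'
python3 -m pendant '[{"claw":64,"linear":[0,0,0],"twist":0},{"claw":62,"linear":[0,0,0],"twist":0},{"claw":58,"linear":[0,0,0],"twist":0},{"claw":50,"linear":[0,0,0],"twist":0},{"claw":50,"linear":[0,0,0],"twist":0},{"claw":50,"linear":[0,0,0],"twist":0},{"claw":50,"linear":[-3,0,0],"twist":0},{"claw":50,"linear":[-4,0,0],"twist":0},{"claw":50,"linear":[-5,0,0],"twist":0},{"claw":50,"linear":[0,0,0],"twist":0}]'; python3 look.py 2
```

```text
clock: 4.38
tool_pos: [0.5162, -0.1623, 0.0718]
orientation: [-92.1, 89.9, -2.2]
force: [-0.1, -0.5, -0.5]
opening: 0.0786
clock: 5.22
tool_pos: [0.5156, -0.1622, 0.0833]
orientation: [-92.1, 90.0, -2.2]
force: [0.8, 0.0, -3.0]
opening: 0.0607
5.2167 [ 0.5156 -0.1622  0.0833] [[0.001, -1.0, 0.002], [-0.0, 0.002, 1.0], [-1.0, -0.001, -0.0]] [  3.3  16.  -27.    0.  -47.   -3.4] [ 0.8  0.  -3. ]
```

View pics/w2.png

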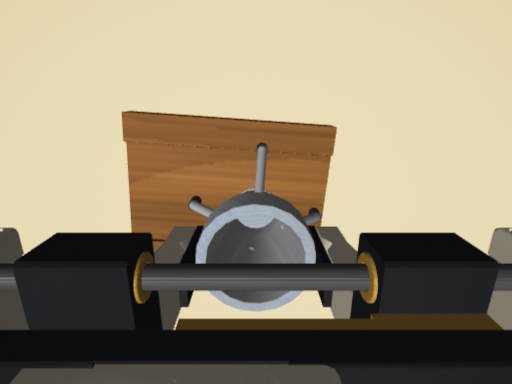

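The stand is gripped. Its feet show at (195,204), (261,149) and (314,217). Next I measure their azimuths while it's in the grip.

```bash
python3 - <<'E'
from h import *
w=np.load("w2.npz")["w"]; c=np.array([.5156,-.1622])
for u,v in [(195,204),(261,149),(314,217)]:
    a=w[v-2:v+3,u-2:u+3].reshape(-1,3); a=a[a[:,2]>np.nanmax(a[:,2])-.006]; q=a.mean(0); d=q[:2]-c; print((u,v),q.round(4),np.degrees(np.arctan2(d[1],d[0])).round(1),np.hypot(*d).round(4))
E
```

```text
(195, 204) [ 0.5577 -0.1701  0.0442] -10.6 0.0428
(261, 149) [ 0.5109 -0.2088  0.0424] -95.8 0.0468
(314, 217) [ 0.4729 -0.1602  0.0451] 177.3 0.0428
```

```bash
python3 -m pendant '[{"claw":50,"linear":[-2,0,0],"twist":0.05},{"claw":50,"linear":[0,0,0],"twist":0.1},{"claw":50,"linear":[0,0,0],"twist":0.1},{"claw":50,"linear":[0,0,0],"twist":0.1},{"claw":50,"linear":[0,0,0],"twist":0.1},{"claw":50,"linear":[0,0,0],"twist":0.1},{"claw":50,"linear":[0,0,0],"twist":0.1},{"claw":50,"linear":[0,0,0],"twist":0.1},{"claw":50,"linear":[0,0,0],"twist":0},{"claw":50,"linear":[0,0,0],"twist":0}]'; python3 look.py 3
```

```text
clock: 6.1
tool_pos: [0.5151, -0.1621, 0.0844]
orientation: [124.9, 90.0, 172.0]
force: [-0.2, -0.5, -3.0]
opening: 0.0607
6.1 [ 0.5151 -0.1621  0.0844] [[-0.0, -0.732, 0.681], [0.0, 0.681, 0.732], [-1.0, 0.0, -0.0]] [  3.3  15.9 -26.9  -0.  -47.2 -46.2] [-0.2 -0.5 -3. ]
```

View pics/w3.png

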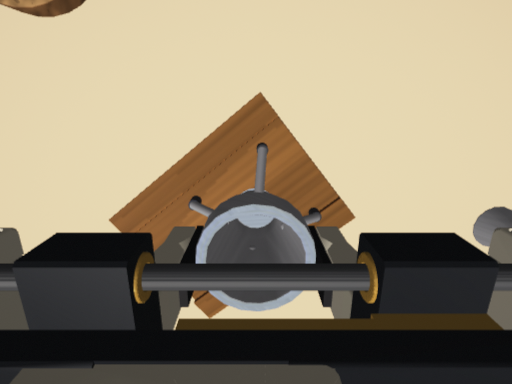

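It's still gripped, and the foot line (195,204) to (261,149) runs parallel to the rail edge. Lowering now.

```bash
python3 -m pendant '[{"claw":50,"linear":[3,0,0],"twist":0},{"claw":50,"linear":[4,0,0],"twist":0},{"claw":50,"linear":[3,0,0],"twist":0},{"claw":50,"linear":[1,0,0],"twist":0},{"claw":50,"linear":[1,0,0],"twist":0},{"claw":50,"linear":[1,0,0],"twist":0},{"claw":50,"linear":[1,0,0],"twist":0},{"claw":50,"linear":[0,0,0],"twist":0},{"claw":50,"linear":[0,0,0],"twist":0},{"claw":50,"linear":[0,0,0],"twist":0}]'
```

```text
clock: 6.98
tool_pos: [0.5154, -0.1621, 0.0707]
orientation: [-43.9, 90.0, 3.0]
force: [-0.6, -0.0, -3.2]
opening: 0.0607
```

```bash
python3 -m pendant '[{"claw":50,"linear":[1,0,0],"twist":0},{"claw":50,"linear":[0.5,0,0],"twist":0},{"claw":50,"linear":[0.5,0,0],"twist":0},{"claw":50,"linear":[0.5,0,0],"twist":0},{"claw":50,"linear":[0,0,0],"twist":0},{"claw":50,"linear":[0,0,0],"twist":0},{"claw":50,"linear":[0,0,0],"twist":0},{"claw":50,"linear":[0,0,0],"twist":0},{"claw":50,"linear":[0,0,0],"twist":0},{"claw":50,"linear":[0,0,0],"twist":0}]'
```

```text
clock: 7.82
tool_pos: [0.5153, -0.1622, 0.0681]
orientation: [81.1, 90.0, 128.0]
force: [-0.1, -0.3, -2.9]
opening: 0.0605
```

```bash
python3 look.py 4; cat > rim.py <<'E'
import sys
from h import *
z=np.load(f"w{sys.argv[1]}.npz"); w=z["w"]; c=np.array([float(sys.argv[2]),float(sys.argv[3])])
r=np.hypot(w[...,0]-c[0],w[...,1]-c[1]); m=(r<.034)&(r>.02)&(w[...,2]>float(sys.argv[4]))&(w[...,2]<float(sys.argv[5]))
P=w[m]; h,e=np.histogram(P[:,2],bins=np.arange(float(sys.argv[4]),float(sys.argv[5]),.001)); print([(round(x*1000),int(n)) for x,n in zip(e,h) if n>15])
E
python3 rim.py 4 .5153 -.1622 .07 .115; python3 rim.py 3 .5151 -.1621 .07 .125
```

```text
7.8167 [ 0.5153 -0.1622  0.0681] [[-0.0, -0.73, 0.683], [0.0, 0.683, 0.73], [-1.0, 0.0, 0.0]] [  3.3  17.1 -27.9  -0.  -45.  -46.4] [-0.1 -0.3 -2.9]
[(70, 40), (71, 38), (72, 55), (73, 38), (74, 61), (75, 78), (76, 83), (77, 100), (78, 105), (79, 91), (80, 91), (81, 92), (82, 100), (83, 93), (84, 92), (85, 129), (86, 123), (87, 131), (88, 151), (89, 169), (90, 178), (91, 182), (92, 222), (93, 776), (94, 1698), (95, 525), (96, 36), (97, 20), (98, 21), (99, 23), (100, 21), (102, 17), (103, 22), (104, 18), (105, 17), (106, 26), (107, 18), (108, 25), (109, 16), (110, 17), (112, 17), (113, 21)]
[(77, 16), (78, 21), (79, 21), (80, 23), (81, 24), (82, 30), (83, 35), (84, 38), (85, 48), (86, 41), (87, 44), (88, 50), (89, 39), (90, 56), (91, 63), (92, 103), (93, 91), (94, 92), (95, 91), (96, 89), (97, 98), (98, 93), (99, 95), (100, 108), (101, 93), (102, 125), (103, 132), (104, 158), (105, 162), (106, 166), (107, 178), (108, 186), (109, 498), (110, 1632), (111, 931), (112, 68), (113, 22), (114, 23), (115, 23), (117, 18), (118, 18), (119, 20), (120, 22), (121, 18), (122, 18), (123, 27)]
```

Rim top is about 94.3 mm and should reach about 92, so roughly 2 mm remains.

```bash
python3 -m pendant '[{"claw":50,"linear":[0.5,0,0],"twist":0},{"claw":50,"linear":[0.5,0,0],"twist":0},{"claw":50,"linear":[0.5,0,0],"twist":0},{"claw":50,"linear":[0.5,0,0],"twist":0},{"claw":50,"linear":[0.5,0,0],"twist":0},{"claw":50,"linear":[0,0,0],"twist":0},{"claw":50,"linear":[0,0,0],"twist":0},{"claw":50,"linear":[0,0,0],"twist":0},{"claw":50,"linear":[0,0,0],"twist":0},{"claw":50,"linear":[0,0,0],"twist":0}]'
```

```text
clock: 8.7
tool_pos: [0.5155, -0.1622, 0.0663]
orientation: [-69.1, 90.0, -22.2]
force: [-2.4, 0.9, 5.3]
opening: 0.0603
```

```bash
python3 -m pendant '[{"claw":61,"linear":[0,0,0],"twist":0},{"claw":63,"linear":[0,0,0],"twist":0},{"claw":70,"linear":[0,0,0],"twist":0},{"claw":80,"linear":[0,0,0],"twist":0},{"claw":87,"linear":[0,0,0],"twist":0},{"claw":87,"linear":[0,0,0],"twist":0},{"claw":87,"linear":[-10,0,0],"twist":0},{"claw":87,"linear":[-25,0,0],"twist":0},{"claw":87,"linear":[-35,0,0],"twist":0},{"claw":87,"linear":[-35,0,0],"twist":0}]'; python3 -m pendant '[{"claw":87,"linear":[-35,0,0],"twist":0},{"claw":87,"linear":[-25,0,0],"twist":0},{"claw":87,"linear":[0,0,0],"twist":0},{"claw":87,"linear":[0,0,0],"twist":0},{"claw":87,"linear":[0,0,0],"twist":0},{"claw":87,"linear":[0,0,0],"twist":0},{"claw":87,"linear":[0,0,0],"twist":0},{"claw":87,"linear":[0,0,0],"twist":0},{"claw":87,"linear":[0,0,0],"twist":0},{"claw":87,"linear":[0,0,0],"twist":0}]';python3 look.py 5; cat > stand.py <<'E'
import sys
from h import *
z=np.load(f"w{sys.argv[1]}.npz"); w=z["w"]
m=(np.hypot(w[...,0]-.5155,w[...,1]+.1622)<.04)&(w[...,2]>.089)&(w[...,2]<.1)
P=w[m]; c0=P[:,:2].mean(0)
for i in range(3):
    A=np.c_[P[:,:2]-c0,np.ones(len(P))]; k=np.linalg.lstsq(A,P[:,2],rcond=None)[0]; P=P[abs(A@k-P[:,2])<.0015]
print("slope deg",np.degrees(k[:2]),"rim z",k[2],cv2.minEnclosingCircle((P[:,:2]*1000).astype(np.float32)),len(P))
save(f"pics/crop{sys.argv[1]}.png",cv2.resize(z["im"][90:290,150:350],None,fx=3,fy=3,interpolation=cv2.INTER_CUBIC))
E
python3 stand.py 5
```

```text
clock: 9.53
tool_pos: [0.5146, -0.1623, 0.1719]
orientation: [141.0, 89.9, -172.1]
force: [0.5, 0.3, -0.1]
opening: 0.0868
clock: 10.37
tool_pos: [0.5152, -0.1622, 0.2301]
orientation: [136.5, 89.9, -176.5]
force: [0.5, -0.0, 0.0]
opening: 0.0869
10.3667 [ 0.5152 -0.1622  0.2301] [[-0.001, -0.73, 0.683], [-0.0, 0.683, 0.73], [-1.0, 0.001, -0.001]] [  3.3   7.7 -16.    0.  -66.3 -46.4] [ 0.5 -0.   0. ]
slope deg [0.11044069 0.04634981] rim z 0.09259271911476917 ((513.2410888671875, -163.07797241210938), 30.767602920532227) 899
```

View pics/crop5.png

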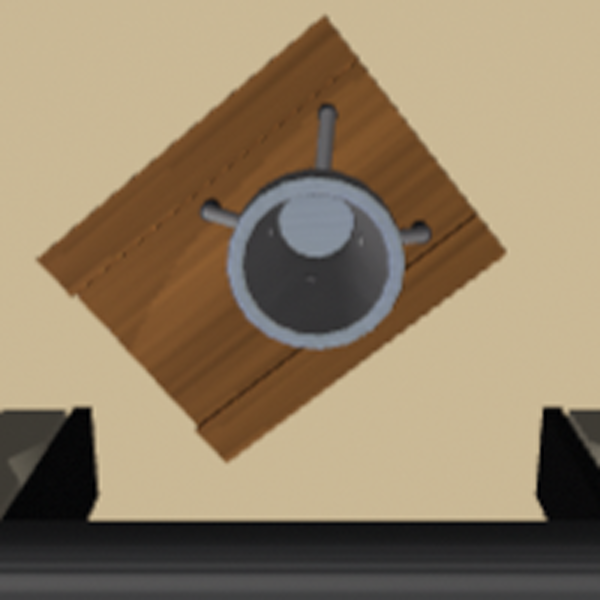

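The stand is level (slope under 0.15°, rim at 92.6 mm) with its feet inside the rails. Next is the steel tin.

```bash
python3 -m pendant '[{"claw":87,"linear":[0,25,26.6],"twist":0},{"claw":87,"linear":[0,25,26.6],"twist":0},{"claw":87,"linear":[0,25,26.6],"twist":0},{"claw":87,"linear":[0,25,26.6],"twist":0},{"claw":87,"linear":[0,25,26.6],"twist":0},{"claw":87,"linear":[0,25,26.6],"twist":0},{"claw":87,"linear":[0,25,26.6],"twist":0},{"claw":87,"linear":[0,25,26.6],"twist":0},{"claw":87,"linear":[0,0,0],"twist":0.1},{"claw":87,"linear":[0,0,0],"twist":0.1}]'; python3 -m pendant '[{"claw":87,"linear":[0,0,0],"twist":0.1},{"claw":87,"linear":[0,0,0],"twist":0.1},{"claw":87,"linear":[0,0,0],"twist":0.1},{"claw":87,"linear":[0,0,0],"twist":0.1},{"claw":87,"linear":[0,0,0],"twist":0.1},{"claw":87,"linear":[0,0,0],"twist":0.1},{"claw":87,"linear":[0,0,0],"twist":0.1},{"claw":87,"linear":[0,0,0],"twist":0},{"claw":87,"linear":[0,0,0],"twist":0},{"claw":87,"linear":[0,0,0],"twist":0}]';python3 look.py 6; python3 - <<'E'
from h import *
z=np.load("w6.npz"); w=z["w"]; im=z["im"].astype(int)
m=(np.hypot(w[...,0]-.5145,w[...,1]-.1305)<.05)&(w[...,2]>.0975)&(w[...,2]<.103)&~(im[...,1]>im[...,0]+25)
P=w[m]; print(len(P),P.mean(0),cv2.minEnclosingCircle((P[:,:2]*1000).astype(np.float32)))
E
```

```text
clock: 11.25
tool_pos: [0.5145, 0.1321, 0.2303]
orientation: [178.6, 90.0, -146.0]
force: [0.2, -0.3, -0.1]
opening: 0.087
clock: 12.08
tool_pos: [0.5146, 0.1299, 0.2305]
orientation: [-135.3, 90.0, -139.8]
force: [-0.3, -0.3, 1.2]
opening: 0.0869
12.0833 [0.5146 0.1299 0.2305] [[-0.0, 0.078, 0.997], [-0.0, 0.997, -0.078], [-1.0, -0.0, -0.0]] [  35.3    6.8  -17.1    0.   -66.1 -129.8] [-0.3 -0.3  1.2]
480 [0.51258642 0.13188437 0.10031283] ((512.6195068359375, 131.4136962890625), 29.913972854614258)
```

View pics/w6.png

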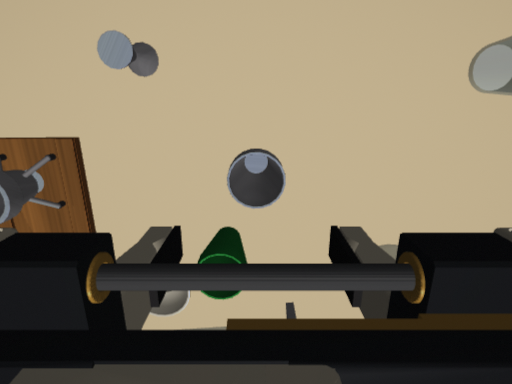

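The steel tin is centred at (257,179). The green look-alike at (222,275) is clear of the fingers. Descending.

```bash
python3 -m pendant '[{"claw":87,"linear":[30,1,-0.5],"twist":0},{"claw":87,"linear":[35,0,0],"twist":0},{"claw":87,"linear":[35,0,0],"twist":0},{"claw":87,"linear":[25,0,0],"twist":0},{"claw":87,"linear":[15,0,0],"twist":0},{"claw":87,"linear":[10,0,0],"twist":0},{"claw":87,"linear":[5,0,0],"twist":0},{"claw":87,"linear":[0,0,0],"twist":0},{"claw":70,"linear":[0,0,0],"twist":0},{"claw":66,"linear":[0,0,0],"twist":0}]'
python3 -m pendant '[{"claw":63,"linear":[0,0,0],"twist":0},{"claw":60,"linear":[0,0,0],"twist":0},{"claw":56,"linear":[0,0,0],"twist":0},{"claw":50,"linear":[0,0,0],"twist":0},{"claw":50,"linear":[0,0,0],"twist":0},{"claw":50,"linear":[0,0,0],"twist":0},{"claw":50,"linear":[-5,0,0],"twist":0},{"claw":50,"linear":[-10,0,0],"twist":0},{"claw":50,"linear":[-20,0,0],"twist":0},{"claw":50,"linear":[-25,0,0],"twist":0}]'
```

```text
clock: 12.97
tool_pos: [0.515, 0.1314, 0.0768]
orientation: [34.2, 89.9, 29.5]
force: [0.3, 0.5, -0.1]
opening: 0.0785
clock: 13.8
tool_pos: [0.513, 0.1303, 0.1353]
orientation: [-147.8, 89.8, -152.4]
force: [-0.1, -0.5, -1.0]
opening: 0.0588
```

```bash
python3 -m pendant '[{"claw":50,"linear":[-25,0,0],"twist":0},{"claw":50,"linear":[-25,0,0],"twist":0},{"claw":50,"linear":[-15,-10,1],"twist":0},{"claw":50,"linear":[0,-25,2],"twist":0},{"claw":50,"linear":[0,-35,2.8],"twist":0},{"claw":50,"linear":[0,-35,2.8],"twist":0},{"claw":50,"linear":[0,-35,2.8],"twist":0},{"claw":50,"linear":[0,-35,2.8],"twist":0},{"claw":50,"linear":[0,-35,2.8],"twist":0},{"claw":50,"linear":[0,-35,2.8],"twist":0}]'
python3 -m pendant '[{"claw":50,"linear":[0,-25,2],"twist":0},{"claw":50,"linear":[0,-15,1.2],"twist":0},{"claw":50,"linear":[0,-5,0.4],"twist":0},{"claw":50,"linear":[0,0,0],"twist":0},{"claw":50,"linear":[0,0,0],"twist":0},{"claw":50,"linear":[0,0,0],"twist":0},{"claw":50,"linear":[0,0,0],"twist":0},{"claw":50,"linear":[0,0,0],"twist":0},{"claw":50,"linear":[0,0,0],"twist":0},{"claw":50,"linear":[0,0,0],"twist":0}]'; python3 look.py 7; python3 - <<'E'
from h import *
z=np.load("w7.npz"); w=z["w"]; o=get_obs(); c=o["tool_pos"][:2]
m=(np.hypot(w[...,0]-c[0],w[...,1]-c[1])<.034)&(w[...,2]>o["tool_pos"][2]+.015)&(w[...,2]<o["tool_pos"][2]+.03)
P=w[m]
for i in range(3):
    c0=P[:,:2].mean(0);A=np.c_[P[:,:2]-c0,np.ones(len(P))]; k=np.linalg.lstsq(A,P[:,2],rcond=None)[0]; P=P[abs(A@k-P[:,2])<.0015]
print("tin rim",np.degrees(k[:2]),k[2],cv2.minEnclosingCircle((P[:,:2]*1000).astype(np.float32)),len(P))
E
```

```text
clock: 14.63
tool_pos: [0.5135, -0.1164, 0.2013]
orientation: [37.6, 90.0, 33.0]
force: [0.3, 0.7, -0.7]
opening: 0.0592
clock: 15.47
tool_pos: [0.5141, -0.1595, 0.2006]
orientation: [25.3, 90.0, 20.7]
force: [0.4, -0.4, -1.6]
opening: 0.059
15.4667 [ 0.5141 -0.1595  0.2006] [[0.0, 0.08, 0.997], [0.0, 0.997, -0.08], [-1.0, 0.0, 0.0]] [  3.6   8.8 -18.8  -0.  -62.4 -98.2] [ 0.4 -0.4 -1.6]
tin rim [-1.20639626  0.16775574] 0.22313351747718366 ((510.2152404785156, -159.40252685546875), 32.78293991088867) 634
```

View pics/w7.png

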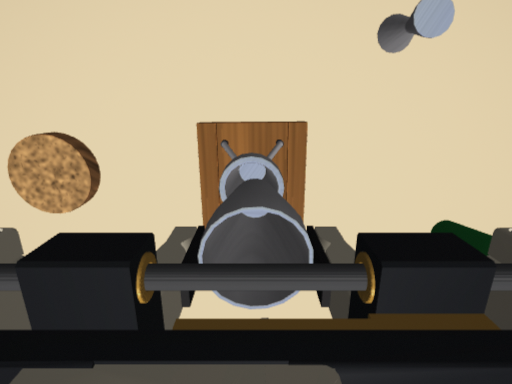

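The tin hangs upright over the cup mouth at (252,185), about 3 mm off in y. I'll correct that and lower it.

```bash
python3 -m pendant '[{"claw":50,"linear":[0,-3,0.5],"twist":0},{"claw":50,"linear":[5,0,0],"twist":0},{"claw":50,"linear":[10,0,0],"twist":0},{"claw":50,"linear":[12,0,0],"twist":0},{"claw":50,"linear":[12,0,0],"twist":0},{"claw":50,"linear":[10,0,0],"twist":0},{"claw":50,"linear":[8,0,0],"twist":0},{"claw":50,"linear":[5,0,0],"twist":0},{"claw":50,"linear":[2,0,0],"twist":0},{"claw":50,"linear":[0,0,0],"twist":0}]'
python3 -m pendant '[{"claw":50,"linear":[1,0,0],"twist":0},{"claw":50,"linear":[1,0,0],"twist":0},{"claw":50,"linear":[1,0,0],"twist":0},{"claw":50,"linear":[0,0,0],"twist":0},{"claw":50,"linear":[0,0,0],"twist":0},{"claw":50,"linear":[0,0,0],"twist":0},{"claw":50,"linear":[0,0,0],"twist":0},{"claw":50,"linear":[0,0,0],"twist":0},{"claw":50,"linear":[0,0,0],"twist":0},{"claw":50,"linear":[0,0,0],"twist":0}]'; python3 - <<'E'
from h import *
for n in ["scene","side"]:
    im,d=snapshot(n); w=cloud(n,d); save(f"pics/{n}8.png",im)
    for lo,hi,nm in [(.125,.16,"tin"),(.07,.09,"stand")]:
        m=(np.hypot(w[...,0]-.515,w[...,1]+.1625)<.045)&(w[...,2]>lo)&(w[...,2]<hi); P=w[m]
        print(n,nm,len(P),P.mean(0).round(4),np.percentile(P[:,2],99))
E
```

```text
clock: 16.35
tool_pos: [0.5141, -0.1631, 0.1361]
orientation: [-170.0, 90.0, -174.6]
force: [-0.6, 0.2, -1.2]
opening: 0.0589
clock: 17.18
tool_pos: [0.5142, -0.1631, 0.1336]
orientation: [-150.5, 90.0, -155.1]
force: [-0.2, -0.7, -1.0]
opening: 0.0594
scene tin 442 [ 0.5205 -0.1648  0.144 ] 0.15926087822258406
scene stand 120 [ 0.5363 -0.1597  0.0826] 0.08996867910262235
side tin 260 [ 0.4986 -0.1553  0.1433] 0.15855098413502608
side stand 133 [ 0.5055 -0.1432  0.0814] 0.08994327356979467
```

```bash
for i in 1; do python3 -m pendant '[{"claw":50,"linear":[1,0,0],"twist":0},{"claw":50,"linear":[1,0,0],"twist":0},{"claw":50,"linear":[1,0,0],"twist":0},{"claw":50,"linear":[0,0,0],"twist":0},{"claw":50,"linear":[0,0,0],"twist":0},{"claw":50,"linear":[0,0,0],"twist":0},{"claw":50,"linear":[0,0,0],"twist":0},{"claw":50,"linear":[0,0,0],"twist":0},{"claw":50,"linear":[0,0,0],"twist":0},{"claw":50,"linear":[0,0,0],"twist":0}]'; done
```

```text
clock: 18.12
tool_pos: [0.5143, -0.1631, 0.1306]
orientation: [26.3, 90.0, 21.6]
force: [0.1, -0.0, -1.7]
opening: 0.0594
```

```bash
python3 -m pendant '[{"claw":50,"linear":[0.5,0,0],"twist":0},{"claw":50,"linear":[0.5,0,0],"twist":0},{"claw":50,"linear":[0.5,0,0],"twist":0},{"claw":50,"linear":[0,0,0],"twist":0},{"claw":50,"linear":[0,0,0],"twist":0},{"claw":50,"linear":[0,0,0],"twist":0},{"claw":50,"linear":[0,0,0],"twist":0},{"claw":50,"linear":[0,0,0],"twist":0},{"claw":50,"linear":[0,0,0],"twist":0},{"claw":50,"linear":[0,0,0],"twist":0}]'
```

```text
clock: 18.95
tool_pos: [0.5143, -0.1631, 0.1291]
orientation: [-6.2, 90.0, -10.8]
force: [1.9, -0.2, -0.8]
opening: 0.0591
```

```bash
python3 -m pendant '[{"claw":50,"linear":[0,0,0.5],"twist":0},{"claw":50,"linear":[0.4,0,0],"twist":0},{"claw":50,"linear":[0.4,0,0],"twist":0},{"claw":50,"linear":[0,0,0],"twist":0},{"claw":50,"linear":[0,0,0],"twist":0},{"claw":50,"linear":[0,0,0],"twist":0},{"claw":50,"linear":[0,0,0],"twist":0},{"claw":50,"linear":[0,0,0],"twist":0},{"claw":50,"linear":[0,0,0],"twist":0},{"claw":50,"linear":[0,0,0],"twist":0}]'
```

```text
clock: 19.78
tool_pos: [0.5147, -0.1631, 0.1282]
orientation: [-177.9, 90.0, 177.4]
force: [0.6, -0.9, -0.7]
opening: 0.0591
```

```bash
python3 -c "
from h import *
for i in range(6):
    snapshot('wrist'); print(get_obs()['force'].round(2))"
```

```text
[ 1.18  0.16 -0.26]
[ 0.36  0.14 -0.64]
[ 0.42 -0.1  -1.48]
[ 1.89  0.02 -1.2 ]
[ 0.62 -1.29 -1.7 ]
[ 0.55 -0.41 -1.96]
```

```bash
cat > f.py <<'E'
from h import *
F=[]
for i in range(6):
    snapshot('wrist'); F.append(get_obs()['force'])
print("mean force",np.mean(F,0).round(2),get_obs()['tool_pos'].round(4))
E
python3 -m pendant '[{"claw":50,"linear":[0,0,0.4],"twist":0},{"claw":50,"linear":[0.5,0,0],"twist":0},{"claw":50,"linear":[0.5,0,0],"twist":0},{"claw":50,"linear":[0,0,0],"twist":0},{"claw":50,"linear":[0,0,0],"twist":0},{"claw":50,"linear":[0,0,0],"twist":0},{"claw":50,"linear":[0,0,0],"twist":0},{"claw":50,"linear":[0,0,0],"twist":0},{"claw":50,"linear":[0,0,0],"twist":0},{"claw":50,"linear":[0,0,0],"twist":0}]'; python3 f.py
```

```text
clock: 20.92
tool_pos: [0.5151, -0.1632, 0.1272]
orientation: [-169.1, 90.0, -173.8]
force: [-0.3, -1.5, -1.3]
opening: 0.0592
mean force [-0.13 -1.03 -1.49] [ 0.5151 -0.1632  0.1272]
```

```bash
python3 -m pendant '[{"claw":50,"linear":[0,-0.3,0],"twist":0},{"claw":50,"linear":[0.5,0,0],"twist":0},{"claw":50,"linear":[0.5,0,0],"twist":0},{"claw":50,"linear":[0,0,0],"twist":0},{"claw":50,"linear":[0,0,0],"twist":0},{"claw":50,"linear":[0,0,0],"twist":0},{"claw":50,"linear":[0,0,0],"twist":0},{"claw":50,"linear":[0,0,0],"twist":0},{"claw":50,"linear":[0,0,0],"twist":0},{"claw":50,"linear":[0,0,0],"twist":0}]'; python3 f.py
```

```text
clock: 22.05
tool_pos: [0.5153, -0.1634, 0.1266]
orientation: [7.4, 90.0, 2.7]
force: [-1.7, 1.7, 5.8]
opening: 0.0588
mean force [-2.2   2.87  5.59] [ 0.5153 -0.1634  0.1266]
```

```bash
python3 -m pendant '[{"claw":50,"linear":[-0.5,0,0],"twist":0},{"claw":50,"linear":[-0.5,0.15,-0.15],"twist":0},{"claw":50,"linear":[0,0,0],"twist":0},{"claw":50,"linear":[0,0,0],"twist":0},{"claw":50,"linear":[0,0,0],"twist":0},{"claw":50,"linear":[0,0,0],"twist":0},{"claw":50,"linear":[0,0,0],"twist":0},{"claw":50,"linear":[0,0,0],"twist":0},{"claw":50,"linear":[0,0,0],"twist":0},{"claw":50,"linear":[0,0,0],"twist":0}]'; python3 f.py; python3 look.py 9; python3 rim.py 9 .5153 -.1634 .13 .165
```

```text
clock: 23.18
tool_pos: [0.515, -0.1633, 0.1273]
orientation: [-13.5, 90.0, -18.2]
force: [-0.3, 0.1, -1.1]
opening: 0.059
mean force [-0.12  0.81 -1.16] [ 0.515  -0.1633  0.1273]
23.4833 [ 0.515  -0.1633  0.1273] [[0.0, 0.081, 0.997], [-0.0, 0.997, -0.081], [-1.0, -0.0, 0.0]] [  3.2  13.  -24.1   0.  -52.9 -97.9] [ 0.4  1.3 -0.6]
[(130, 77), (131, 76), (132, 87), (133, 83), (134, 85), (135, 72), (136, 87), (137, 84), (138, 92), (139, 117), (140, 109), (141, 113), (142, 149), (143, 136), (144, 140), (145, 153), (146, 159), (147, 169), (148, 195), (149, 167), (150, 287), (151, 801), (152, 361), (153, 43), (154, 23), (155, 22), (156, 28), (157, 19), (158, 19), (159, 24), (160, 21), (161, 21), (162, 17), (163, 21)]
```

```bash
python3 -m pendant '[{"claw":50,"linear":[0.4,0,0],"twist":0},{"claw":50,"linear":[0,0,0],"twist":0},{"claw":58,"linear":[0,0,0],"twist":0},{"claw":59,"linear":[0,0,0],"twist":0},{"claw":60,"linear":[0,0,0],"twist":0},{"claw":61,"linear":[0,0,0],"twist":0},{"claw":62,"linear":[0,0,0],"twist":0},{"claw":63,"linear":[0,0,0],"twist":0},{"claw":64,"linear":[0,0,0],"twist":0},{"claw":64,"linear":[0,0,0],"twist":0}]'; python3 f.py; python3 look.py 10; python3 rim.py 10 .515 -.1633 .14 .16
```

```text
clock: 24.37
tool_pos: [0.515, -0.1633, 0.1269]
orientation: [-15.8, 90.0, -20.5]
force: [-0.2, 0.2, 0.5]
opening: 0.064
mean force [ 0.21  0.08 -0.26] [ 0.515  -0.1633  0.1269]
24.6667 [ 0.515  -0.1633  0.1269] [[-0.0, 0.081, 0.997], [-0.0, 0.997, -0.081], [-1.0, -0.0, -0.0]] [  3.2  13.  -24.1   0.  -52.8 -97.9] [ 0.4  0.9 -0.2]
[(140, 129), (141, 149), (142, 138), (143, 145), (144, 155), (145, 173), (146, 159), (147, 176), (148, 161), (149, 207), (150, 480), (151, 742), (152, 185), (153, 17), (156, 16)]
```

```bash
python3 -m pendant '[{"claw":72,"linear":[0,0,0],"twist":0},{"claw":80,"linear":[0,0,0],"twist":0},{"claw":87,"linear":[0,0,0],"twist":0},{"claw":87,"linear":[0,0,0],"twist":0},{"claw":87,"linear":[-5,0,0],"twist":0},{"claw":87,"linear":[-15,0,0],"twist":0},{"claw":87,"linear":[-30,0,0],"twist":0},{"claw":87,"linear":[-35,0,0],"twist":0},{"claw":87,"linear":[-30,0,0],"twist":0},{"claw":87,"linear":[-15,0,0],"twist":0}]'; python3 look.py 11; python3 - <<'E'
from h import *
from scipy.optimize import least_squares
def rep(n,w,im):
    m=(np.hypot(w[...,0]-.515,w[...,1]+.163)<.04)&(w[...,2]>.147)&(w[...,2]<.156); P=w[m]
    for i in range(4):
        A=np.c_[P[:,:2]-P[:,:2].mean(0),np.ones(len(P))]; k=np.linalg.lstsq(A,P[:,2],rcond=None)[0]; P=P[abs(A@k-P[:,2])<.0015]
    print(n,"tin rim slope",np.degrees(k[:2]).round(2),k[2].round(4),cv2.minEnclosingCircle((P[:,:2]*1000).astype(np.float32)),len(P))
z=np.load("w11.npz"); rep("wrist",z["w"],z["im"])
ims=[]
for n in ["scene","side"]:
    im,d=snapshot(n); w=cloud(n,d); rep(n,w,im)
    u,v=(143,195) if n=="scene" else (345,155)
    ims.append(cv2.resize(im[v-45:v+45,u-45:u+45],(380,380),interpolation=cv2.INTER_CUBIC))
save("pics/fin.png",np.hstack(ims))
E
```

```text
clock: 25.55
tool_pos: [0.5163, -0.1637, 0.2616]
orientation: [-6.1, 89.7, -10.7]
force: [0.6, -0.4, 0.8]
opening: 0.0868
25.55 [ 0.5163 -0.1637  0.2616] [[0.005, 0.081, 0.997], [-0.001, 0.997, -0.081], [-1.0, -0.001, 0.005]] [  3.2   6.5 -13.3   0.1 -69.9 -97.9] [ 0.6 -0.4  0.8]
wrist tin rim slope [-0.41 -0.27] 0.1527 ((514.390380859375, -162.3154296875), 29.918397903442383) 428
scene tin rim slope [0.75 0.15] 0.1505 ((515.836669921875, -164.0171661376953), 30.287887573242188) 55
side tin rim slope [-0.13 -0.01] 0.15 ((514.25048828125, -162.39419555664062), 30.73550033569336) 61
```

View pics/fin.png

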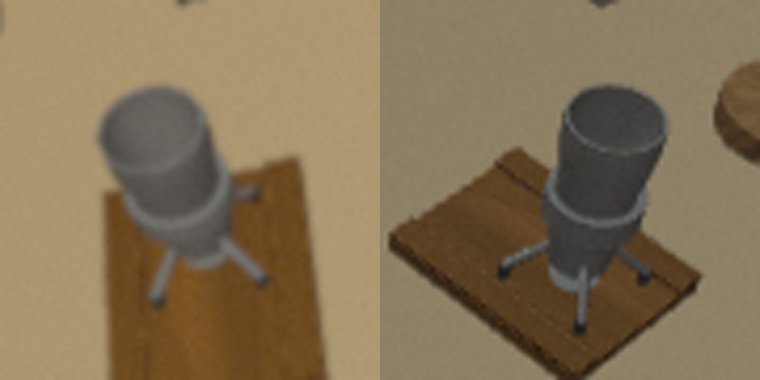

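The tin sits upright in the cup, the stand's feet are between the rails, and the gripper is clear. One settling check, then I hand in.

```bash
python3 -m pendant '[{"claw":87,"linear":[0,0,0],"twist":0},{"claw":87,"linear":[0,0,0],"twist":0},{"claw":87,"linear":[0,0,0],"twist":0},{"claw":87,"linear":[0,0,0],"twist":0},{"claw":87,"linear":[0,0,0],"twist":0},{"claw":87,"linear":[0,0,0],"twist":0},{"claw":87,"linear":[0,0,0],"twist":0},{"claw":87,"linear":[0,0,0],"twist":0},{"claw":87,"linear":[0,0,0],"twist":0},{"claw":87,"linear":[0,0,0],"twist":0}]'; python3 look.py 12; python3 rim.py 12 .515 -.163 .146 .156; python3 -c "
from h import *
print(close_job())"
```

```text
clock: 26.53
tool_pos: [0.515, -0.1633, 0.2569]
orientation: [86.7, 90.0, 82.0]
force: [-0.6, 0.3, -0.4]
opening: 0.0868
26.5333 [ 0.515  -0.1633  0.2569] [[0.0, 0.081, 0.997], [0.0, 0.997, -0.081], [-1.0, 0.0, 0.0]] [  3.2   6.7 -13.6  -0.  -69.6 -97.9] [-0.6  0.3 -0.4]
[(146, 33), (147, 41), (148, 25), (149, 50), (150, 176), (151, 230), (152, 79)]
the job is handed in; nothing more can be done
None
```

The stand is squared on the tray and the steel tin is resting in its cup. I handed the job in at about 26.6 s of the 61 s allowed.

- **Stand:** I gripped it by the collar, lifted it, turned it about 43° and set it down between the rails. Afterwards its rim was level to within 0.15° at 92.6 mm above the counter, against 92 mm expected. That check came before the tin went in. In the final pictures its feet still look down on the tray between the rails.
- **Tin:** I lowered the steel tin (not the green one) in small steps while watching the wrist force.
    - **Contact:** the last step pressed to about 7 N, so I backed off about 1 mm until only its weight showed. I then lowered it 0.4 mm and opened the fingers slowly.
    - **Depth:** its rim is at about 151 mm, which puts tin_mid about 49 mm above stand_mid. That is within the 42–50 mm range, but at the shallow end. I did not try turning the tin to seat it deeper.
- **Where checks disagreed:** rim heights from the cameras ran from 150 to 152.7 mm, with the highest taken while the arm was still moving. The tin's tilt read 0.1° to 0.8° depending on the camera.
- **Everything else:** the gripper was open and clear at the end. I did not touch or re-measure the other objects.

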